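Clamp a clay jar in the padded bench chuck

ROBOT

A 7-joint arm with a two-finger parallel gripper is mounted at the origin on the work surface. World frame = base frame: x ahead of the robot, y to its left, z up, the work surface at z = 0. Lengths are in m, angles in rad, forces in N, time in s.
With the tool pointing down it reaches from about 0.425 to 0.875 m from the base axis. Payload 4.7 kg.
Tool frame: the origin (TCP) lies at the very end of the fingers, on their centre line; the grasp point (between the pads) lies 19 mm behind it; z points along the fingers, y is the direction in which the jaws open and shut (so a half turn about z gives the same grasp; the last joint's range is limited). The gripper opens to 87 mm and grips with 3 to 60 N. Pads are 19 mm wide; open, the fingers measure 117 mm over their backs; the gripper's body (75 mm by 190 mm) begins 51 mm behind the grasp point.
Start: joints at [-1.278, 0.321, -0.07, 1.45, 0.023, 1.371, -0.057], TCP at [0.179, 0.625, 0.223] pointing down, gripper open.
Joint ranges: [-2.86, 2.86], [-0.3, 2.09], [-1.38, 1.24], [0.06, 2.45], [-1.56, 4.7], [0.09, 2.05], [-2.69, 2.69]. Speed limits (rad/s): [2.57, 2.57, 3.14, 3.14, 3.14, 3.14, 3.14].

INTERFACE

Orientations are given as a rotation vector (axis times angle).
In Python, from bench import ctrl gives the robot as it stands. The module is installed in compiled form; this text tells all that it offers.
- The arm moves only by the tool move_arm, never from a script. Its arguments are lists of equal length, an entry for each row: "dp": the shift along the tool's x, y, z in units of 30 mm (1.0 is 30 mm), a list of three; "turn": the turn about the tool's z in units of 5 degrees (1.0 is 5 degrees); "jaw": the opening, from -1 (shut) to 1 (fully open). A call has 1 to 5 rows; each row is the pose to reach, as a shift and turn from the pose commanded when the call began, along the tool's axes at that moment; what a row does not reach only later rows make up. A row lasts 1/10 s, in which the tool goes at most 50 mm and 8.59 degrees, less where a joint would pass 70% of its speed; a pose out of reach is approached as far as the arm can. A call with a gripper value outside its range is refused whole. The fingers move at their own pace and stop on an object; "grip_force" is the grip in N (left out, the last holds). Time passes only in rows, so rows that repeat a pose let the fingers close. It gives the time, the measured TCP pose, the force and the opening at its end, in the units of the state.
- ctrl.get_state(): the state, without advancing time (a new reading comes with each control period).
- ctrl.get_image(name): name is "scene" or "top" or "wrist"; returns the picture (480x640x3 uint8, red, green, blue); there is no depth.
- ctrl.camera_info(name): a dict with "intrinsics" (3x3 intrinsics, pixels), "extrinsics" (4x4, takes a point from world to camera coordinates). Camera axes: x right, y up, looking along -z (the intrinsics and any distortion apply to the point x, -y, -z); pixel columns grow to the right and rows downward; lengths in m; the calibration is good to about 2 mm. The wrist camera is an equidistant fisheye: a pixel r from the principal point sees the ray r / f radians off the axis. A picture is of the moment at which its call begins: read the wrist's pose just before it. camera_info takes no time and is no camera call; for the wrist camera it gives the pose at the moment of the call.
- ctrl.close_job(): hands the job in, once; it reports no verdict.
Trained networks look in the newest picture that a camera, given by its name, has taken for a name from the list of things; names that differ only in an ending like _2 or _b are one class to them, and where a whole thing is asked for, a point or a joint stands for the part that bears it (a point fixed in the world has none). Each returns a list of dicts, best first, with "confidence" (0 to 1); they miss things now and then, are a little off and sometimes report something else, mostly with a low value. They report only what shows in the picture. A call takes as long as a camera call.
- ctrl.look_for(camera, target): "rect" ([centre column, centre row, width, height] in pixels, round what is visible of it).
- ctrl.masks_of(camera, target): "region" (480x640 bool, what is visible of it) and "rect" ([centre column, centre row, width, height] in pixels, round what is visible of it).
The state is a dict: "time": time; "joint_positions": joint angles; "qd": joint speeds; "joint_torque": joint torques, N m; "position": TCP position; "tool_rot": TCP orientation; "ft_force": force on the tool from outside, world axes, zero at the start; "torque": the same for the moment, N m; "grip_width": opening from 0.0 (shut) to 1.0 (fully open).
Only numpy, scipy, OpenCV 4.12 (cv2) and the standard library are available. Lean on these libraries where they do the work, as an engineer would, in place of code of your own. Each camera call takes 0.05 s, during which the arm holds its last target. There are 200 camera calls.

TASK

Push the bench chuck's handle round to open its three jaws, then stand the small stoppered clay jar upright on the chuck's bed between them and let it go. Then push the handle back until all three jaws grip the jar's foot firmly, so that it stays clamped when you take your hand away. The jar is fragile: do not drop it, tip it over or overtighten the jaws (a push of about 10 N on the handle is enough), and leave everything else on the bench where it is.

Things in the scene. Friction and masses are not known exactly. Their poses are not given: they have to be found in the camera images.
- chuck: Self-centring bench chuck, fixed to the bench: round grey foot 190 mm across, aluminium body 156 mm across, with a steel sleeve (172 mm across, 22 to 46 mm above the bench) turning about its upright axis. Origin: on the axis, at bench height; z up
- bed (a point): Centre of the chuck's flat top (the bed), on the axis, 60 mm above the bench. x, y, z axes parallel to the chuck's
- sleeve (a joint): Turn of the sleeve, rad, 0 to 1.25. 0: jaws fully open; it grows as the handle goes clockwise seen from above, and the jaws close. Each jaw's face is 46 mm - 20 mm x (joint value) from the axis. The sleeve is a little stiff (about 3 N at the handle) and stays where it is left
- handle (a point): Centre of the top of the sleeve's handle: an upright black cylinder, 18 mm across, from 27 to 105 mm above the bench, 125 mm from the chuck's axis, carried on a radial bar 14 mm thick at 34 mm height. At joint value 0 it stands in the direction of chuck yaw + 3.75 rad; at value q in direction chuck yaw + 3.75 - q
- jaw1: Jaw with flat face of slick white plastic 26 mm wide and 26 mm high, steel behind, 28 mm long radially, standing on the bed. Origin: middle of the lower edge of its face; x points outwards from the chuck's axis. Direction from the axis: chuck yaw + 1.05 rad
- jaw2: The same, in direction chuck yaw + 3.14 rad
- jaw3: The same, in direction chuck yaw - 1.05 rad
- jar: Small clay jar, 115 mm high, about 0.3 kg, round: straight foot 60 mm across and 30 mm high, belly 80 mm across at 52 to 64 mm, straight neck 48 mm across from 84 mm up to the top, closed with a cork. Origin: centre of its underside; z up
- beaker: Bystander: clear plastic beaker, 72 mm across, 85 mm high, origin at its underside
- bowl: Bystander: clay bowl, 90 mm across, 45 mm high, origin at its underside
- tape: Bystander: roll of paper tape lying flat, 90 mm across, 25 mm high, origin at its underside
- bottle: Bystander: white bottle, 68 mm across, 190 mm high, origin at its underside
- vase: Bystander: footed clay vase, 125 mm across, 195 mm high, origin at its underside
- brush: Bystander: brush lying on the bench
- spatula: Bystander: spatula lying on the bench

How it is judged:
On the way, in this order (a step that is already met when the one before it is completed fails the run):
1. the sleeve is turned back so that the jaws' faces are clear of the foot's radius (joint below 0.75) (value of joint sleeve below 0.75 rad), for 0.1 s.
2. the jar stands upright on the bed between the open jaws, let go by the fingers (horizontal distance between jar and bed below 0.018 m and z of jar in the frame of bed between -0.004 and 0.004 m and angle between jar's own z axis and vertical below 0.06 rad and contact force between the fingers and jar below 0.1 N and linear speed of jar below 0.02 m/s), for 0.2 s.
At the end, for the whole second after the job is handed in: The jar stands upright (within 0.06 rad) on the bed (within 4 mm of its height), centred within 4 mm, at rest, and each of the three jaws presses on it with more than 1 N; the sleeve is still (horizontal distance between jar and bed below 0.004 m and z of jar in the frame of bed between -0.004 and 0.004 m and angle between jar's own z axis and vertical below 0.06 rad and contact force between each of jaw1, jaw2, jaw3 and jar above 1 N and linear speed of jar below 0.01 m/s and velocity of joint sleeve between -0.03 and 0.03 rad/s); the robot touches nothing.
It fails at once if a jaw presses on the jar with more than 60 N (overtightened) (contact force between any of jaw1, jaw2, jaw3 and jar above 60 N).
It fails at once if the jar is tipped by more than 0.6 rad (angle between jar's own z axis and vertical above 0.6 rad).
It fails at once if the jar is dropped: it falls faster than 0.45 m/s (about 10 mm of free fall) with no finger on it (linear speed of jar above 0.45 m/s and contact force between the fingers and jar below 0.1 N).
It fails at once if a bystander is moved by more than 30 mm (distance of any of beaker, bowl, tape, bottle, vase, brush, spatula from where it was at the start of the episode above 0.03 m).
It also fails if it takes over 70 s, if anything falls off the work surface, if the arm or the gripper's body presses on something with over 40 N, if the wrist force passes 120 N, or if a joint passes its speed limit or range.

## Working session

There is one attempt and no reset: what is moved stays moved. The work goes in short steps, Python scripts to look and compute and a tool call to move; the robot and the scene stay as the last step left them, time stands still between calls to the robot, and variables do not carry over. Pictures are saved under pics/ and viewed, about 8 in all and at most 12, crops included, and the job is handed in when it is done.

Besides the shell and the picture viewer there is one more tool, called in YAML: its name, and indented under it one key for each argument. move_arm: Moves the arm, as the interface text tells. Its arguments: {"type":"object","properties":{"dp":{"type":"array","items":{"type":"array","items":{"type":"number"}}},"turn":{"type":"array","items":{"type":"number"}},"jaw":{"type":"array","items":{"type":"number"}},"grip_force":{"type":"number"}},"required":["dp","turn","jaw"]}

```bash
mkdir -p pics; ls; cat > h.py <<'E'
import numpy as np, cv2
from bench import ctrl
from scipy.spatial.transform import Rotation as R
def snap(cam,name):
    im=ctrl.get_image(cam); cv2.imwrite(f'pics/{name}.png',im[:,:,::-1]); return im
def proj(cam,P):
    i=ctrl.camera_info(cam);K=np.array(i['intrinsics']);E=np.array(i['extrinsics'])
    c=np.atleast_2d(P)@E[:3,:3].T+E[:3,3]; c=c*[1,-1,-1]; u=c@K.T
    return u[:,:2]/u[:,2:]
def ray(cam,uv):
    i=ctrl.camera_info(cam);K=np.array(i['intrinsics']);E=np.array(i['extrinsics'])
    d=np.linalg.inv(K)@[uv[0],uv[1],1]; d=d*[1,-1,-1]
    return -E[:3,:3].T@E[:3,3], E[:3,:3].T@d
def atz(cam,uv,z):
    o,d=ray(cam,uv); return o+d*(z-o[2])/d[2]
E
python3 - <<'E'
from h import *
s=ctrl.get_state();print(s)
a=snap('scene','s0');b=snap('top','t0')
cv2.imwrite('pics/st0.png',cv2.resize(np.hstack([a,b])[:,:,::-1],(800,300)))
for c in('scene','top'):
    i=ctrl.camera_info(c);print(c,np.round(i['intrinsics'],1).tolist(),np.round(i['extrinsics'],3).tolist(),[k for k in i])
    for t in('chuck','handle','jaw1','jar','beaker','bowl','tape','bottle','vase','brush','spatula'):
        print(t,[(round(r['confidence'],2),np.round(r['rect']).astype(int).tolist()) for r in ctrl.look_for(c,t)[:3]])
E
```

```text
pics
{'time': 0.0, 'joint_positions': array([-1.27792684,  0.32183154, -0.07007002,  1.45170623,  0.02260194,
        1.37080445, -0.05689566]), 'qd': array([ 0.00145147, -0.00055216,  0.00214713,  0.00043439,  0.00079661,
        0.0003728 ,  0.00123527]), 'joint_torque': array([ 7.67241709e-04, -4.91303480e+01, -4.03702743e-01, -3.12533391e+01,
       -6.41333009e-02,  4.36990173e-02,  1.80750803e-04]), 'position': array([0.17876315, 0.6243397 , 0.22144019]), 'tool_rot': array([-4.36415986e-01, -3.11096304e+00,  3.07196873e-03]), 'ft_force': array([ 0.83543213, -0.3882201 , -0.19466195]), 'torque': array([ 0.01296544,  0.02417991, -0.01297349]), 'grip_width': 0.9917653671409112}
scene [[512.8, 0.0, 315.0], [0.0, 512.8, 239.4], [0.0, 0.0, 1.0]] [[-0.565, 0.825, -0.01, 0.324], [-0.723, -0.489, 0.489, 0.44], [0.398, 0.283, 0.872, -1.408], [0.0, 0.0, 0.0, 1.0]] ['intrinsics', 'extrinsics']
chuck [(0.67, [394, 270, 114, 86]), (0.18, [162, 200, 64, 79])]
handle [(0.93, [396, 268, 104, 78])]
jaw1 [(0.75, [369, 250, 16, 20]), (0.71, [391, 275, 19, 19])]
jar [(0.68, [207, 127, 32, 53])]
bea
[... 277 characters left out ...]
1, [475, 365, 106, 127])]
top [[468.0, 0.0, 320.2], [0.0, 468.0, 236.2], [0.0, 0.0, 1.0]] [[-0.0, -1.0, -0.011, 0.039], [0.999, -0.001, 0.048, -0.614], [-0.048, -0.011, 0.999, -1.11], [0.0, 0.0, 0.0, 1.0]] ['intrinsics', 'extrinsics']
chuck [(0.65, [261, 256, 86, 89])]
handle [(0.9, [256, 254, 78, 86]), (0.56, [260, 255, 85, 86])]
jaw1 [(0.72, [244, 239, 20, 14]), (0.7, [253, 267, 17, 13]), (0.63, [419, 297, 40, 36])]
jar [(0.94, [501, 282, 38, 32])]
beaker [(0.7, [458, 237, 35, 31])]
bowl [(0.61, [418, 298, 41, 37])]
tape [(0.88, [389, 206, 37, 40])]
bottle [(0.63, [320, 161, 32, 42])]
vase [(0.65, [464, 175, 56, 58])]
brush [(0.57, [150, 302, 25, 82])]
spatula [(0.91, [163, 218, 105, 62])]
```

View pics/s0.png

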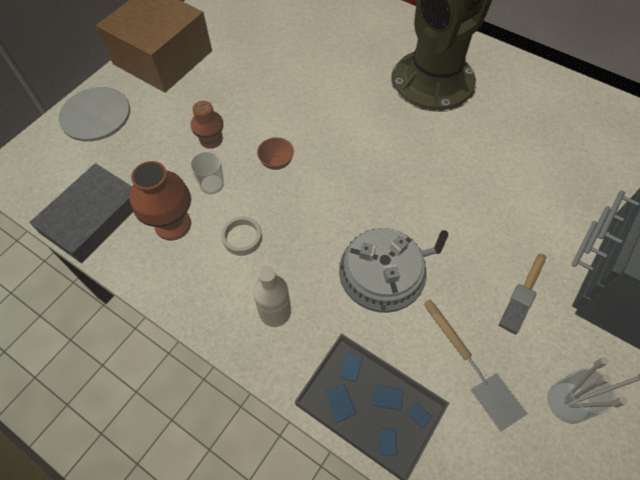

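View pics/t0.png

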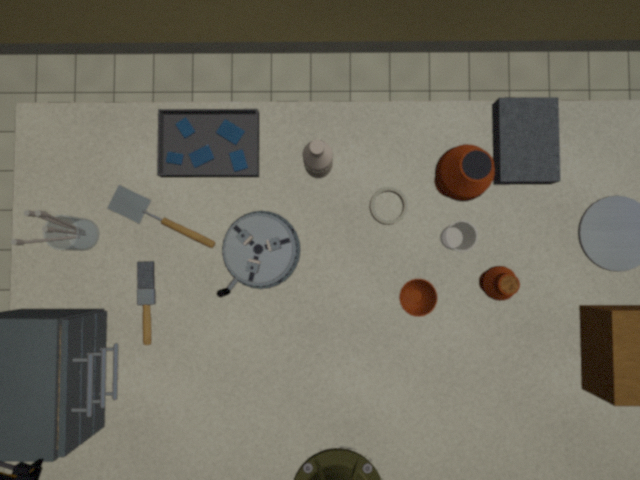

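The top view shows the chuck at about (260,250) with its handle at (224,292). The jar is at (501,282), next to the bowl (418,298) and the beaker (458,237). Next I'll measure positions from both views.

```bash
cat >> h.py <<'E'
def tri(uvs):
    A=np.zeros((3,3));b=np.zeros(3)
    for c,uv in uvs:
        o,d=ray(c,uv); d=d/np.linalg.norm(d); M=np.eye(3)-np.outer(d,d); A+=M;b+=M@o
    return np.linalg.solve(A,b)
E
python3 - <<'E'
from h import *
a=snap('scene','s1');b=snap('top','t1')
ca=cv2.resize(a[215:325,325:465],None,fx=4,fy=4,interpolation=cv2.INTER_CUBIC)
cb=cv2.resize(b[200:310,210:310],None,fx=4,fy=4,interpolation=cv2.INTER_CUBIC)
cv2.imwrite('pics/crop1.png',cv2.convertScaleAbs(cv2.hconcat([cv2.resize(cb,(400,440)),ca[:, :400]])[:,:,::-1],alpha=1.6))
print('bed t',atz('top',(258,249),.06),'s',atz('scene',(385,259),.06),tri([('top',(258,249)),('scene',(385,259))]))
for c in('scene','top'):
  for t in('jar','chuck','beaker','bowl','tape','bottle','vase'):
    m=ctrl.masks_of(c,t)
    if m:
        r=m[0]['region']; ys,xs=np.nonzero(r); print(c,t,round(m[0]['confidence'],2),xs.min(),xs.max(),ys.min(),ys.max(),np.round([xs.mean(),ys.mean()],1),np.round(atz(c,(xs.mean(),ys.mean()),.05),3))
E
```

```text
bed t [0.58210083 0.18146356 0.06      ] s [0.5822017 0.1840975 0.06     ] [0.58159491 0.1827677  0.05755156]
scene jar 0.98 191 223 101 148 [207.  124.7] [ 0.502 -0.372  0.05 ]
scene chuck 0.88 340 448 228 312 [385.9 269.1] [0.597 0.196 0.05 ]
scene beaker 0.71 190 223 151 193 [207.8 171.2] [ 0.611 -0.278  0.05 ]
scene bowl 0.71 257 294 137 169 [275.5 152.6] [ 0.478 -0.179  0.05 ]
scene tape 0.72 222 262 216 255 [242.1 235.2] [ 0.701 -0.104  0.05 ]
scene bottle 0.9 253 291 267 326 [271.9 297.8] [0.782 0.038 0.05 ]
scene vase 0.96 130 191 160 240 [161. 200.] [ 0.732 -0.313  0.05 ]
top jar 0.71 479 518 266 300 [498.9 282.8] [ 0.504 -0.374  0.05 ]
top chuck 0.78 217 300 211 297 [259.9 251.2] [0.577 0.178 0.05 ]
top beaker 0.92 441 477 222 251 [459.8 236.4] [ 0.611 -0.286  0.05 ]
top bowl 0.94 399 437 279 316 [417.9 297.5] [ 0.47  -0.188  0.05 ]
top tape 0.94 370 408 187 224 [389.1 205.3] [ 0.684 -0.123  0.05 ]
top bottle 0.75 303 332 140 178 [317.9 158.1] [0.796 0.043 0.05 ]
top vase 0.68 400 437 279 317 [418.2 297.6] [ 0.47  -0.188  0.05 ]
```

View pics/crop1.png

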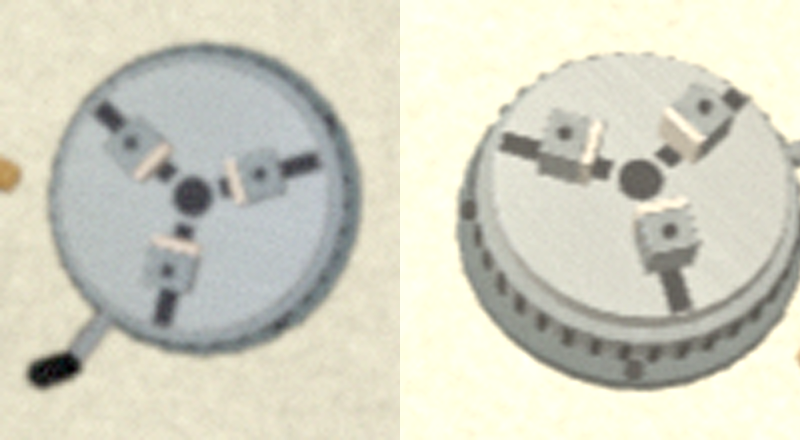

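The crop gives the hole at about (258,249), and the slot ends and handle give yaw ≈ -0.24 and q ≈ 1.04. I'll fit these properly.

```bash
cat >> h.py <<'E'
def dp(target,s=None):
    s=s or ctrl.get_state(); M=R.from_rotvec(s['tool_rot']).as_matrix()
    y=M[:,1]; print('tool y angle',round(np.arctan2(y[1],y[0]),3),'pos',np.round(s['position'],4),'F',np.round(s['ft_force'],1),'w',round(s['grip_width'],3),'t',s['time'])
    for t in np.atleast_2d(target): print(np.round(t,4),'dp',np.round(M.T@(np.array(t)-s['position'])/.03,2))
E
python3 - <<'E'
from h import *
from scipy.optimize import least_squares
tp=lambda x,y:(210+x/4-.375,200+y/4-.375)
sp=lambda x,y:(325+(x-400)/4-.375,215+y/4-.375)
obs=[]
def model(p):
    x,y,w,q,L=p; c=np.array([x,y,0]); o=[]
    u=lambda a:np.array([np.cos(a),np.sin(a),0])
    P=[c+[0,0,.06]]+[c+u(w+a)*L+[0,0,.06] for a in(1.05,-1.05,np.pi)]
    f=.046-.02*q
    P+=[c+u(w+a)*f+[0,0,.086] for a in(1.05,-1.05,np.pi)]
    return np.array(P),c+u(w+3.75-q)*.125+[0,0,.105]
T=[tp(192,196),tp(103,112),tp(317,163),tp(163,322),tp(148,158),tp(242,180),tp(174,246),(218.5,294)]
S=[sp(641,180),sp(680,310),sp(503,142),sp(742,95),sp(663,205),sp(600,135),sp(680,125),(444,236)]
# scene jaw order resolved by projection below
def order(p):
    P,h=model(p); return proj('top',np.vstack([P,h])),proj('scene',np.vstack([P,h]))
p0=[.582,.183,-.24,1.04,.07]
t,s=order(p0)
for i in(1,4):
    D=np.linalg.norm(s[i:i+3,None]-np.array(S[i:i+3])[None],axis=2); S[i:i+3]=[S[i+k] for k in D.argmin(1)]
r=least_squares(lambda p:np.concatenate([(a-np.array(b)).ravel() for a,b in zip(order(p),(T,S))]),p0,loss='soft_l1')
print(np.round(r.x,4)); t,s=order(r.x)
print(np.round(t-T,1).tolist());print(np.round(s-S,1).tolist())
P,h=model(r.x);print('handle',h)
u=np.array([[.582+.125*np.cos(a),.183+.125*np.sin(a),.075] for a in (2.47,)])
dp([[.36,.38,.28]]+u.tolist())
# jar fit : axis from silhouettes
for n,z in(('jar',.115),):
  for c in('scene','top'):
    m=ctrl.masks_of(c,n)[0]['region'].astype(np.uint8)
    np.save(f'jar_{c}.npy',m)
def outl(x,y):
    z=np.array([0,.03,.052,.064,.084,.115]);rr=np.array([.03,.03,.04,.04,.024,.024]);a=np.linspace(0,2*np.pi,40)
    return np.array([[x+q*np.cos(b),y+q*np.sin(b),k] for k,q in zip(z,rr) for b in a])
def cost(p):
    e=0
    for c in('scene','top'):
        m=np.load(f'jar_{c}.npy'); g=np.zeros_like(m); pts=proj(c,outl(*p)).reshape(6,40,2)
        for i in range(5): cv2.fillConvexPoly(g,np.round(cv2.convexHull(np.vstack(pts[i:i+2]).astype(np.float32))*16).astype(int),1,shift=4)
        e+=(g!=m).sum()
    return e
from itertools import product
b=min((cost((x,y)),x,y) for x,y in product(np.arange(.485,.525,.002),np.arange(-.39,-.355,.002)));print('jar',b)
E
```

```text
[ 0.5828  0.1836 -0.2493  1.0251  0.0747]
[[-0.6, 0.1], [-1.3, -1.4], [-0.6, -0.4], [-1.5, 0.0], [0.7, 1.5], [-3.8, 0.8], [-0.6, -1.7], [0.3, -1.1]]
[[-0.2, -0.5], [-0.2, -0.8], [0.0, -1.1], [-0.7, 0.0], [-1.0, -1.6], [-0.6, 1.4], [0.2, 0.1], [0.2, -3.5]]
handle [0.48447887 0.26083548 0.105     ]
tool y angle 1.292 pos [0.1789 0.6249 0.2226] F [ 0.5 -0.5 -0.6] w 1.001 t 2.0
[0.36 0.38 0.28] dp [-8.05 -6.19 -1.91]
[0.4841 0.2608 0.075 ] dp [-13.12  -8.87   4.92]
jar (np.int64(251), np.float64(0.505), np.float64(-0.37))
```

move_arm:
  dp:
    - [-0.5, -3, -1]
    - [-1, -6, -2]
    - [-2, -6, -2]
    - [-4, -6, -2]
    - [-4, -6, -2]
  turn: [0, 0, 0, 0, 0]
  jaw: [0, 0, 0, 0, 0]

```text
time: 2.6
position: [0.2455, 0.4172, 0.2838]
tool_rot: [0.435, 3.11, 0.003]
ft_force: [0.3, 0.6, -0.6]
grip_width: 0.63
```

```bash
python3 - <<'E'
from h import *
dp([[.49,.268,.15],[.49,.268,.065]])
E
```

```text
tool y angle 1.293 pos [0.2455 0.4172 0.2838] F [ 0.3  0.6 -0.6] w 0.63 t 2.6
[0.49  0.268 0.15 ] dp [-9.2  -2.56  4.46]
[0.49  0.268 0.065] dp [-9.19 -2.56  7.3 ]
```

move_arm:
  dp:
    - [-1.6, -0.5, 0.5]
    - [-3.2, -0.9, 1]
    - [-4.8, -1.4, 1.5]
    - [-6.4, -1.9, 2]
    - [-8, -2.3, 2.5]
  turn: [0, 0, 0, 0, 0]
  jaw: [0, 0, 0, 0, 0]

```text
time: 3.1
position: [0.449, 0.2904, 0.2107]
tool_rot: [0.436, 3.11, 0.002]
ft_force: [0.7, 0.5, -0.4]
grip_width: 0.501
```

move_arm:
  dp:
    - [-0.6, -0.2, 1]
    - [-1.1, -0.4, 1.9]
    - [-1.1, -0.4, 1.9]
    - [-1.1, -0.4, 1.9]
  turn: [0, 0, 0, 0]
  jaw: [0, 0, 0, 0]

```text
time: 3.5
position: [0.4755, 0.2715, 0.154]
tool_rot: [-0.437, -3.11, 0.0]
ft_force: [-0.1, -0.7, -0.0]
grip_width: 0.499
```

```bash
python3 - <<'E'
from h import *
dp([[.4845,.2608,.07]])
a=snap('scene','s2');b=snap('top','t2')
ca=cv2.resize(a[165:315,325:475],None,fx=2.67,fy=2.67,interpolation=cv2.INTER_CUBIC)
cb=cv2.resize(b[200:350,180:330],None,fx=2.67,fy=2.67,interpolation=cv2.INTER_CUBIC)
cv2.imwrite('pics/c2.png',cv2.convertScaleAbs(cv2.hconcat([cb,ca])[:,:,::-1],alpha=1.5))
E
```

```text
tool y angle 1.292 pos [0.4755 0.2715 0.154 ] F [-0.1 -0.7 -0. ] w 0.499 t 3.5
[0.4845 0.2608 0.07  ] dp [-0.39 -0.26  2.8 ]
```

View pics/c2.png

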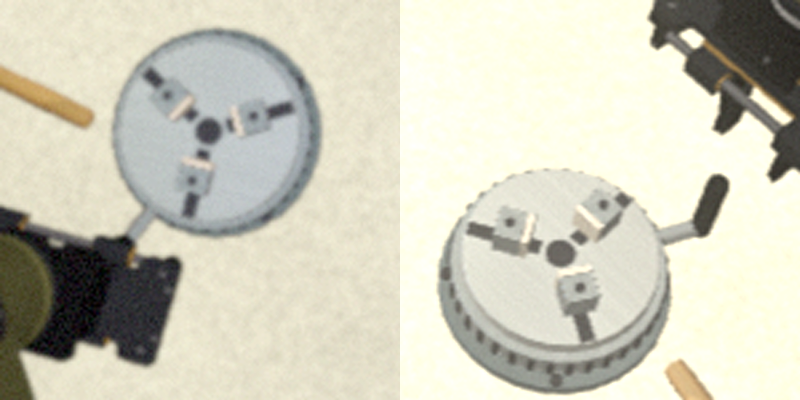

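The fingers hover above the handle, whose top is at about (443,235) in the scene view. I'll check the projection before descending.

```bash
python3 - <<'E'
from h import *
s=ctrl.get_state();M=R.from_rotvec(s['tool_rot']).as_matrix();p=s['position']
for k in(-.0215,0,.0215):
    u=proj('scene',p+k*M[:,1])[0]; print(u, (u-[325,165])*2.67+[400,0])
E
```

```text
[449.04060012 212.38152042] [731.18840233 126.50865953]
[457.15054459 219.47239042] [752.84195406 145.44128243]
[465.39460302 226.68052197] [774.85359006 164.68699366]
```

Projection agrees with the picture, so I'll descend around the handle.

move_arm:
  dp:
    - [-0.4, -0.3, 0]
    - [-0.4, -0.3, 1.5]
    - [-0.4, -0.3, 2.8]
    - [-0.4, -0.3, 2.8]
    - [-0.4, -0.3, 2.8]
  turn: [0, 0, 0, 0, 0]
  jaw: [0, 0, 0, 0, 0]

```text
time: 4.1
position: [0.4851, 0.2604, 0.0712]
tool_rot: [0.434, 3.111, 0.002]
ft_force: [0.1, -0.2, 0.2]
grip_width: 0.5
```

```bash
python3 - <<'E'
from h import *
T=[]
for d in(2.48,2.6,2.75,2.9,3.05,3.2,3.3):
    h=np.array([.583+.125*np.cos(d),.1835+.125*np.sin(d),.07]); T.append(h-np.array([.275,.961,0])*.0125)
dp(T)
E
```

```text
tool y angle 1.294 pos [0.4851 0.2604 0.0712] F [ 0.1 -0.2  0.2] w 0.5 t 4.1
[0.4809 0.2483 0.07  ] dp [ 0.02 -0.43  0.04]
[0.4725 0.2359 0.07  ] dp [ 0.18 -0.9   0.04]
[0.464  0.2192 0.07  ] dp [ 0.3  -1.51  0.04]
[0.4582 0.2014 0.07  ] dp [ 0.32 -2.14  0.04]
[0.4551 0.1829 0.07  ] dp [ 0.26 -2.76  0.04]
[0.4548 0.1642 0.07  ] dp [ 0.09 -3.36  0.04]
[0.4561 0.1518 0.07  ] dp [-0.06 -3.75  0.04]
```

move_arm:
  dp:
    - [0, -0.2, 0]
    - [0, -0.4, 0]
    - [0.1, -0.65, 0]
    - [0.18, -0.9, 0]
    - [0.24, -1.2, 0]
  turn: [0, 0, 0, 0, 0]
  jaw: [0, 0, 0, 0, 0]

```text
time: 4.6
position: [0.4683, 0.2274, 0.0709]
tool_rot: [0.435, 3.11, 0.005]
ft_force: [0.5, 3.7, 3.0]
grip_width: 0.499
```

move_arm:
  dp:
    - [0.06, -0.3, 0]
    - [0.07, -0.6, 0]
    - [0.08, -0.95, 0]
    - [0.05, -1.25, 0]
    - [0.02, -1.55, 0]
  turn: [0, 0, 0, 0, 0]
  jaw: [0, 0, 0, 0, 0]

```text
time: 5.1
position: [0.4539, 0.1808, 0.0692]
tool_rot: [-0.437, -3.11, 0.001]
ft_force: [-1.7, 3.1, 0.0]
grip_width: 0.504
```

move_arm:
  dp:
    - [-0.06, -0.3, 0]
    - [-0.15, -0.6, 0]
    - [-0.25, -0.9, 0]
    - [-0.25, -0.9, 0]
  turn: [0, 0, 0, 0]
  jaw: [0, 0, 0, 0]

```text
time: 5.5
position: [0.4549, 0.1513, 0.0695]
tool_rot: [0.44, 3.11, -0.003]
ft_force: [-1.0, 0.2, -0.2]
grip_width: 0.501
```

```bash
python3 - <<'E'
from h import *
dp([.46,.165,.07])
a=snap('scene','s3');b=snap('top','t3')
ca=cv2.resize(a[165:315,325:475],None,fx=2.67,fy=2.67,interpolation=cv2.INTER_CUBIC)
cb=cv2.resize(b[200:350,180:330],None,fx=2.67,fy=2.67,interpolation=cv2.INTER_CUBIC)
cv2.imwrite('pics/c3.png',cv2.convertScaleAbs(cv2.hconcat([cb,ca])[:,:,::-1],alpha=1.5))
E
```

```text
tool y angle 1.289 pos [0.4549 0.1513 0.0695] F [-1.   0.2 -0.2] w 0.501 t 5.5
[0.46  0.165 0.07 ] dp [-0.04  0.48 -0.02]
```

View pics/c3.png

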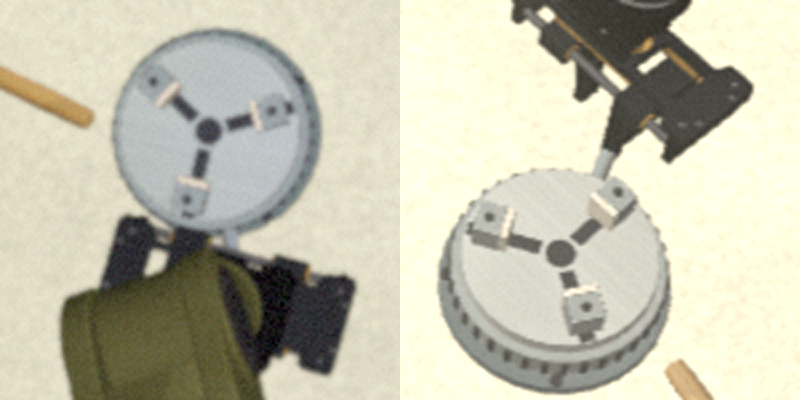

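The jaws are wide open (q ≈ 0.2) and the fingers are clear. Next I'll back off, lift, and travel to the jar.

move_arm:
  dp:
    - [0, 0.4, 0]
    - [0, 0.4, -1.5]
    - [0, 0.4, -3]
    - [0, 0.4, -4.6]
    - [0, 0, -6]
  turn: [0, 0, 0, 0, 0]
  jaw: [0, 0, 0, 0, 1]

```text
time: 6.1
position: [0.4551, 0.1563, 0.2524]
tool_rot: [0.431, 3.11, 0.002]
ft_force: [0.6, 0.8, 0.5]
grip_width: 0.534
```

```bash
python3 - <<'E'
from h import *
dp([.505,-.37,.24]); print(ctrl.get_state()['joint_positions'].round(2))
E
```

```text
tool y angle 1.295 pos [0.4551 0.1563 0.2524] F [0.6 0.8 0.5] w 0.534 t 6.1
[ 0.505 -0.37   0.24 ] dp [ -6.37 -16.43   0.4 ]
[-0.77 -0.07  0.37  1.82  0.03  1.38  0.89]
```

move_arm:
  dp:
    - [-0.7, -1.4, 0]
    - [-1.4, -2.8, 0]
    - [-2.1, -4.2, 0]
    - [-2.8, -5.6, 0]
    - [-3.4, -7, 0]
  turn: [0, 0, 0, 0, 0]
  jaw: [1, 1, 1, 1, 1]

```text
time: 6.6
position: [0.4959, -0.0772, 0.2502]
tool_rot: [0.435, 3.11, -0.001]
ft_force: [0.2, 0.0, 0.1]
grip_width: 0.948
```

move_arm:
  dp:
    - [-0.6, -1.4, 0]
    - [-1.2, -2.8, 0]
    - [-1.8, -4.2, 0]
    - [-2.4, -5.6, 0]
    - [-2.9, -7, 0]
  turn: [0, 0, 0, 0, 0]
  jaw: [1, 1, 1, 1, 1]

```text
time: 7.1
position: [0.5224, -0.3027, 0.2498]
tool_rot: [0.433, 3.111, -0.002]
ft_force: [0.8, 0.1, 0.1]
grip_width: 0.996
```

move_arm:
  dp:
    - [0, -1.2, 0]
    - [0, -2.4, 0.2]
    - [0, -2.4, 0.4]
    - [0, -2.4, 0.4]
  turn: [0, 0, 0, 0]
  jaw: [1, 1, 1, 1]

```text
time: 7.5
position: [0.5008, -0.3712, 0.2365]
tool_rot: [-0.438, -3.109, 0.0]
ft_force: [0.8, -0.2, -0.5]
grip_width: 1.005
```

```bash
python3 - <<'E'
from h import *
dp([.505,-.37,.081]); print(ctrl.get_state()['joint_positions'].round(2))
i=ctrl.camera_info('wrist');K=np.array(i['intrinsics']);E=np.array(i['extrinsics'])
snap('wrist','w1')
print(K.round(1).tolist(),E.round(3).tolist())
def fish(P):
    c=(E[:3,:3]@P+E[:3,3])*[1,-1,-1]; r=np.hypot(c[0],c[1]); th=np.arctan2(r,c[2]); return K[0,0]*th*c[0]/r+K[0,2],K[1,1]*th*c[1]/r+K[1,2]
for z in(.115,.05,0): print('jar z',z,fish(np.array([.505,-.37,z])))
m=ctrl.masks_of('wrist','jar')
for r in m[:2]:
    ys,xs=np.nonzero(r['region']);print(r['confidence'],r['rect'],xs.mean(),ys.mean())
E
```

```text
tool y angle 1.291 pos [ 0.5008 -0.3712  0.2365] F [ 0.8 -0.2 -0.5] w 1.005 t 7.5
[ 0.505 -0.37   0.081] dp [-0.13  0.08  5.18]
[-0.09  0.34  0.88  1.53 -0.26  1.4   2.09]
[[371.6, 0.0, 314.1], [0.0, 371.6, 237.1], [0.0, 0.0, 1.0]] [[0.276, 0.961, -0.001, 0.219], [-0.929, 0.267, -0.257, 0.599], [-0.247, 0.072, 0.966, -0.253], [0.0, 0.0, 0.0, 1.0]]
jar z 0.115 (np.float64(318.2222430504371), np.float64(235.02220457248205))
jar z 0.05 (np.float64(317.54444454674103), np.float64(217.94216803428154))
jar z 0 (np.float64(317.16497663069316), np.float64(208.44404459656303))
0.62 [315.2, 220.3, 87.1, 84.4] 315.9060754189944 219.50052374301677
```

View pics/w1.png

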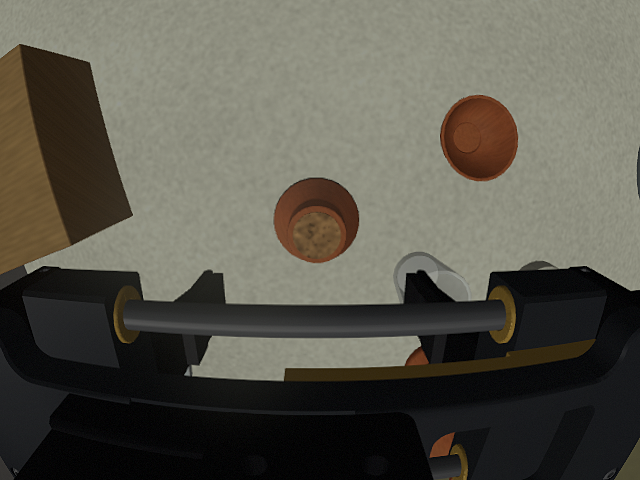

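The wrist view shows the jar neck at (317,236), against (318,235) predicted, so the jar position is confirmed. The box on the left is clear of the gripper.

move_arm:
  dp:
    - [-0.13, 0.07, 1.4]
    - [-0.13, 0.07, 2.8]
    - [-0.13, 0.07, 4.2]
    - [-0.13, 0.07, 5.1]
    - [-0.13, 0.07, 5.1]
  turn: [0, 0, 0, 0, 0]
  jaw: [1, 1, 1, 1, 1]

```text
time: 8.1
position: [0.5046, -0.3659, 0.0808]
tool_rot: [-0.43, -3.105, -0.006]
ft_force: [-0.2, 0.6, -0.6]
grip_width: 1.0
```

move_arm:
  dp:
    - [0, 0, 0]
    - [0, 0, 0]
    - [0, 0, 0]
    - [0, 0, 0]
    - [0, 0, 0]
  turn: [0, 0, 0, 0, 0]
  jaw: [0.4, 0.2, 0, 0, 0]
  grip_force: 15

```text
time: 8.6
position: [0.5057, -0.3704, 0.0855]
tool_rot: [0.436, 3.11, -0.0]
ft_force: [-0.6, 0.5, -0.1]
grip_width: 0.633
```

move_arm:
  dp:
    - [0, 0, 0]
    - [0, 0, 0]
    - [0, 0, -0.3]
    - [0, 0, -0.3]
    - [0, 0, -0.3]
  turn: [0, 0, 0, 0, 0]
  jaw: [0, 0, 0, 0, 0]

```text
time: 9.1
position: [0.5052, -0.3699, 0.0936]
tool_rot: [-0.436, -3.111, -0.0]
ft_force: [-0.9, 0.4, -2.5]
grip_width: 0.546
```

Gripped at 47.5 mm, which matches the neck, and the jar's weight is felt. Next I'll lift and carry it.

move_arm:
  dp:
    - [0, 0, -1]
    - [0, 0, -2]
    - [0, 0, -3]
    - [0, 0, -4.2]
    - [0, 0, -5]
  turn: [0, 0, 0, 0, 0]
  jaw: [0, 0, 0, 0, 0]

```text
time: 9.6
position: [0.5055, -0.3705, 0.2458]
tool_rot: [0.437, 3.109, -0.001]
ft_force: [0.1, 0.2, -3.3]
grip_width: 0.555
```

```bash
python3 - <<'E'
from h import *
dp([.583,.1835,.243])
E
```

```text
tool y angle 1.292 pos [ 0.5055 -0.3705  0.2458] F [ 0.1  0.2 -3.3] w 0.555 t 9.6
[0.583  0.1835 0.243 ] dp [ 2.6  18.46  0.08]
```

move_arm:
  dp:
    - [0.1, 0.8, 0]
    - [0.3, 2, 0]
    - [0.5, 3.3, 0]
    - [0.65, 4.6, 0]
    - [0.8, 5.9, 0]
  turn: [0, 0, 0, 0, 0]
  jaw: [0, 0, 0, 0, 0]

```text
time: 10.1
position: [0.5305, -0.1917, 0.2433]
tool_rot: [-0.437, -3.111, -0.001]
ft_force: [1.3, 0.2, -3.1]
grip_width: 0.552
```

move_arm:
  dp:
    - [0.2, 1.3, 0]
    - [0.4, 2.6, 0]
    - [0.55, 3.9, 0]
    - [0.75, 5.2, 0]
    - [0.9, 6.5, 0]
  turn: [0, 0, 0, 0, 0]
  jaw: [0, 0, 0, 0, 0]

```text
time: 10.6
position: [0.5581, 0.0031, 0.2434]
tool_rot: [-0.437, -3.11, -0.001]
ft_force: [0.2, 0.8, -3.7]
grip_width: 0.555
```

move_arm:
  dp:
    - [0.2, 1.3, 0]
    - [0.4, 2.6, 0]
    - [0.55, 3.9, 0]
    - [0.75, 5.2, 0]
    - [0.9, 6, 0]
  turn: [0, 0, 0, 0, 0]
  jaw: [0, 0, 0, 0, 0]

```text
time: 11.1
position: [0.5814, 0.1863, 0.2427]
tool_rot: [-0.43, -3.11, -0.001]
ft_force: [-0.4, 0.0, -3.5]
grip_width: 0.549
```

move_arm:
  dp:
    - [0, 0, 0]
    - [0, 0, 0]
  turn: [0, 0]
  jaw: [0, 0]

```text
time: 11.3
position: [0.5818, 0.1821, 0.2429]
tool_rot: [-0.435, -3.11, 0.003]
ft_force: [0.3, -1.3, -3.2]
grip_width: 0.55
```

```bash
python3 - <<'E'
from h import *
dp([[.583,.1835,.243],[.583,.1835,.147]])
a=snap('scene','s4');b=snap('top','t4');w=snap('wrist','w4')
ca=cv2.resize(a[115:315,300:500],(400,400),interpolation=cv2.INTER_CUBIC)
cw=cv2.resize(w,(400,300));cw=cv2.copyMakeBorder(cw,0,100,0,0,cv2.BORDER_CONSTANT)
cv2.imwrite('pics/c4.png',cv2.convertScaleAbs(cv2.hconcat([cw,ca])[:,:,::-1],alpha=1.4))
E
```

```text
tool y angle 1.293 pos [0.5818 0.1821 0.2429] F [ 0.3 -1.3 -3.2] w 0.55 t 11.3
[0.583  0.1835 0.243 ] dp [-0.03  0.06 -0.  ]
[0.583  0.1835 0.147 ] dp [-0.03  0.06  3.2 ]
```

View pics/c4.png

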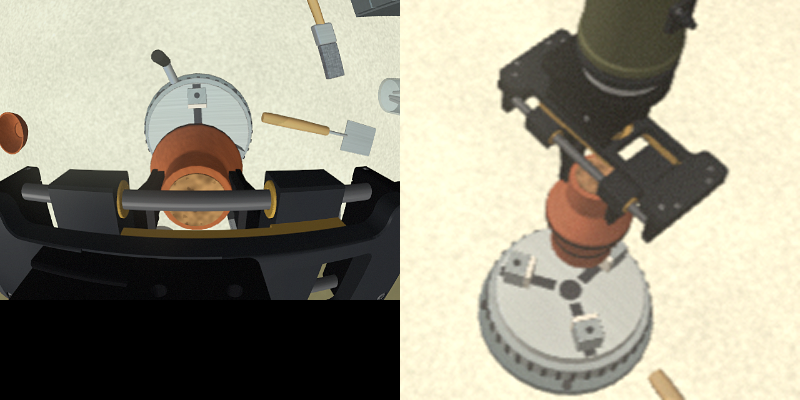

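The jar hangs upright over the open chuck. Next I'll lower it.

move_arm:
  dp:
    - [0, 0.05, 0.8]
    - [0, 0.05, 1.6]
    - [0, 0.05, 2.4]
    - [0, 0.05, 2.9]
    - [0, 0.05, 3.05]
  turn: [0, 0, 0, 0, 0]
  jaw: [0, 0, 0, 0, 0]

```text
time: 11.95
position: [0.5816, 0.1822, 0.1505]
tool_rot: [-0.438, -3.108, 0.003]
ft_force: [0.2, -0.1, -2.1]
grip_width: 0.552
```

move_arm:
  dp:
    - [0, 0, 0.03]
    - [0, 0, 0.06]
    - [0, 0, 0.1]
    - [0, 0, 0.1]
  turn: [0, 0, 0, 0]
  jaw: [0, 0, 0, 0]

```text
time: 12.35
position: [0.583, 0.1837, 0.15]
tool_rot: [0.436, 3.11, 0.001]
ft_force: [-0.6, 0.4, -3.0]
grip_width: 0.551
```

move_arm:
  dp:
    - [0, 0, 0.03]
    - [0, 0, 0.06]
    - [0, 0, 0.06]
  turn: [0, 0, 0]
  jaw: [0, 0, 0]

```text
time: 12.65
position: [0.5825, 0.1835, 0.1473]
tool_rot: [-0.436, -3.111, -0.0]
ft_force: [0.5, -0.3, -3.1]
grip_width: 0.549
```

move_arm:
  dp:
    - [0, 0, 0.03]
    - [0, 0, 0.06]
    - [0, 0, 0.06]
  turn: [0, 0, 0]
  jaw: [0, 0, 0]

```text
time: 12.95
position: [0.5825, 0.1835, 0.1454]
tool_rot: [-0.437, -3.111, 0.0]
ft_force: [-0.5, 0.3, -2.1]
grip_width: 0.551
```

move_arm:
  dp:
    - [0, 0, 0.03]
    - [0, 0, 0.03]
    - [0, 0, 0.03]
  turn: [0, 0, 0]
  jaw: [0, 0, 0]

```text
time: 13.25
position: [0.5828, 0.1834, 0.1451]
tool_rot: [0.437, 3.111, 0.0]
ft_force: [-0.3, -0.4, 0.4]
grip_width: 0.553
```

move_arm:
  dp:
    - [0, 0, 0.03]
    - [0, 0, 0.03]
    - [0, 0, 0.03]
  turn: [0, 0, 0]
  jaw: [0, 0, 0]

```text
time: 13.55
position: [0.583, 0.1834, 0.1451]
tool_rot: [0.437, 3.11, 0.001]
ft_force: [-2.0, -0.5, 4.4]
grip_width: 0.555
```

Contact with the bed, so I'll release it gently and then rise.

move_arm:
  dp:
    - [0, 0, 0]
    - [0, 0, 0]
    - [0, 0, 0]
    - [0, 0, 0]
    - [0, 0, 0]
  turn: [0, 0, 0, 0, 0]
  jaw: [0.2, 0.4, 0.6, 0.8, 1]

```text
time: 14.05
position: [0.5826, 0.1835, 0.1437]
tool_rot: [-0.436, -3.111, 0.0]
ft_force: [-0.8, 0.1, -0.3]
grip_width: 0.88
```

move_arm:
  dp:
    - [0, 0, 0]
    - [0, 0, -1]
    - [0, 0, -2.5]
    - [0, 0, -4]
    - [0, 0, -4]
  turn: [0, 0, 0, 0, 0]
  jaw: [1, 1, 1, 1, 1]

```text
time: 14.55
position: [0.586, 0.184, 0.271]
tool_rot: [0.435, 3.101, 0.01]
ft_force: [0.3, -1.7, 0.6]
grip_width: 0.999
```

```bash
python3 - <<'E'
from h import *
a=snap('scene','s5');b=snap('top','t5')
ca=cv2.resize(a[165:315,325:475],None,fx=2.67,fy=2.67,interpolation=cv2.INTER_CUBIC)
cb=cv2.resize(b[200:350,180:330],None,fx=2.67,fy=2.67,interpolation=cv2.INTER_CUBIC)
cv2.imwrite('pics/c5.png',cv2.convertScaleAbs(cv2.hconcat([cb,ca])[:,:,::-1],alpha=1.5))
T=[]
d=3.35
h=np.array([.583+.125*np.cos(d),.1835+.125*np.sin(d),.07]);print('handle guess',h)
dp([h+[0,0,.18],h])
for c in('scene','top'):
    for r in ctrl.look_for(c,'handle')[:2]+ctrl.look_for(c,'jar')[:2]: print(c,r['confidence'],np.round(r['rect']))
print(proj('scene',[[*h[:2],.105]]),proj('scene',[[.583,.1835,.06],[.583,.1835,.175]]))
E
```

```text
handle guess [0.46070479 0.15763725 0.07      ]
tool y angle 1.292 pos [0.5833 0.1836 0.2651] F [-0.9 -0.3 -0. ] w 1.002 t 14.65
[0.4607 0.1576 0.25  ] dp [ 3.69 -1.96  0.49]
[0.4607 0.1576 0.07  ] dp [ 3.7  -1.97  6.49]
scene 0.75 [386. 251.  81. 102.]
scene 0.66 [389. 246.  43.  54.]
top 0.9 [268. 260.  60.  95.]
top 0.65 [418. 298.  38.  40.]
[[405.79380871 200.8566193 ]] [[384.55777695 259.13895164]
 [391.15769375 231.49375964]]
```

View pics/c5.png

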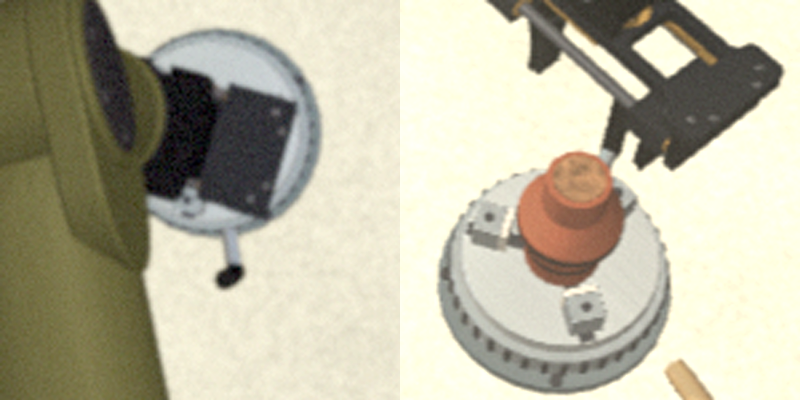

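The jar stands upright on the bed between the open jaws. Next I'll locate the handle's top end from the top view, at about (265,305).

```bash
python3 - <<'E'
from h import *
for d in(3.2,3.25,3.3,3.35,3.4):
    h=np.array([.583+.125*np.cos(d),.1835+.125*np.sin(d),.105]); b=h.copy(); b[2]=.041
    print(d,h.round(3),[(u-[180,200])*2.67 for u in proj('top',[h,b])])
h=atz('top',(180+228/2.67,200+279/2.67),.105);print(h)
h[2]=.25;g=h.copy();g[2]=.07;dp([h,g])
E
```

```text
3.2 [0.458 0.176 0.105] [array([205.8372256 , 280.12580859]), array([216.4832642 , 272.94896159])]
3.25 [0.459 0.17  0.105] [array([213.39225897, 279.49729544]), array([223.59685417, 272.35692722])]
3.3 [0.46  0.164 0.105] [array([220.90913659, 278.48928118]), array([230.67434776, 271.40769066])]
3.35 [0.461 0.158 0.105] [array([228.36872792, 277.10430073]), array([237.69775152, 270.10363817])]
3.4 [0.462 0.152 0.105] [array([235.75204865, 275.34586555]), array([244.64920987, 268.4480733 ])]
[0.45915263 0.1579326  0.105     ]
tool y angle 1.292 pos [0.5817 0.1834 0.2621] F [ 0.4 -0.1  0.7] w 0.999 t 14.85
[0.4592 0.1579 0.25  ] dp [ 3.69 -1.94  0.41]
[0.4592 0.1579 0.07  ] dp [ 3.68 -1.93  6.41]
```

move_arm:
  dp:
    - [1.2, -0.6, 0]
    - [2.4, -1.3, 0]
    - [3.65, -1.95, 0]
    - [3.65, -1.95, 0.5]
    - [3.65, -1.95, 1.5]
  turn: [0, 0, 0, 0, 0]
  jaw: [0.1, 0.1, 0.1, 0.1, 0.1]

```text
time: 15.35
position: [0.4613, 0.1582, 0.2199]
tool_rot: [0.434, 3.109, 0.007]
ft_force: [0.3, 0.2, -0.0]
grip_width: 0.634
```

move_arm:
  dp:
    - [0, 0, 1]
    - [0, 0, 2.2]
    - [0, 0, 3.5]
    - [0, 0, 4.9]
    - [0, 0, 4.9]
  turn: [0, 0, 0, 0, 0]
  jaw: [0.1, 0.1, 0.1, 0.1, 0.1]

```text
time: 15.85
position: [0.456, 0.1549, 0.0662]
tool_rot: [-0.435, -3.101, 0.013]
ft_force: [-1.5, -0.6, -0.4]
grip_width: 0.551
```

```bash
python3 - <<'E'
from h import *
T=[]
for d in(3.34,3.2,3.05,2.9,2.8,2.7,2.65,2.6):
    h=np.array([.583+.125*np.cos(d),.1835+.125*np.sin(d),.07]); T.append(h+np.array([.275,.961,0])*.0145)
dp(T)
E
```

```text
tool y angle 1.292 pos [0.456  0.1549 0.0662] F [-1.5 -0.6 -0.4] w 0.551 t 15.85
[0.4644 0.1728 0.07  ] dp [-0.11  0.65 -0.14]
[0.4622 0.1901 0.07  ] dp [ 0.13  1.18 -0.14]
[0.4625 0.2089 0.07  ] dp [ 0.29  1.79 -0.14]
[0.4656 0.2273 0.07  ] dp [ 0.36  2.41 -0.15]
[0.4692 0.2393 0.07  ] dp [ 0.35  2.82 -0.15]
[0.474  0.2509 0.07  ] dp [ 0.31  3.24 -0.16]
[0.4768 0.2564 0.07  ] dp [ 0.27  3.44 -0.16]
[0.4799 0.2619 0.07  ] dp [ 0.22  3.64 -0.16]
```

move_arm:
  dp:
    - [-0.1, 0.25, 0]
    - [-0.1, 0.5, 0]
    - [0, 0.75, 0]
    - [0.1, 1, 0]
    - [0.15, 1.25, 0]
  turn: [0, 0, 0, 0, 0]
  jaw: [0.1, 0.1, 0.1, 0.1, 0.1]

```text
time: 16.35
position: [0.4672, 0.1952, 0.0727]
tool_rot: [0.436, 3.111, 0.0]
ft_force: [-2.1, -2.7, 3.0]
grip_width: 0.55
```

move_arm:
  dp:
    - [0.07, 0.25, 0]
    - [0.14, 0.5, 0]
    - [0.2, 0.75, 0]
    - [0.22, 0.95, 0]
    - [0.22, 0.95, 0]
  turn: [0, 0, 0, 0, 0]
  jaw: [0.1, 0.1, 0.1, 0.1, 0.1]

```text
time: 16.85
position: [0.4688, 0.2256, 0.0717]
tool_rot: [0.435, 3.111, 0.002]
ft_force: [-0.3, 0.5, 0.2]
grip_width: 0.552
```

```bash
python3 - <<'E'
from h import *
T=[]
for d in(2.95,2.9,2.8,2.7,2.65,2.6):
    h=np.array([.583+.125*np.cos(d),.1835+.125*np.sin(d),.07]); T.append(h+np.array([.275,.961,0])*.0145)
dp(T)
E
```

```text
tool y angle 1.293 pos [0.4688 0.2256 0.0717] F [-0.3  0.5  0.2] w 0.552 t 16.85
[0.4643 0.2212 0.07  ] dp [ 0.1  -0.18  0.06]
[0.4656 0.2273 0.07  ] dp [0.12 0.03 0.06]
[0.4692 0.2393 0.07  ] dp [0.11 0.44 0.06]
[0.474  0.2509 0.07  ] dp [0.06 0.86 0.06]
[0.4768 0.2564 0.07  ] dp [0.02 1.06 0.06]
[0.4799 0.2619 0.07  ] dp [-0.02  1.26  0.06]
```

move_arm:
  dp:
    - [0.03, 0.1, 0]
    - [0.06, 0.2, 0]
    - [0.08, 0.3, 0]
    - [0.08, 0.4, 0]
    - [0.08, 0.4, 0]
  turn: [0, 0, 0, 0, 0]
  jaw: [0.1, 0.1, 0.1, 0.1, 0.1]

```text
time: 17.35
position: [0.4698, 0.2365, 0.0718]
tool_rot: [0.436, 3.111, 0.001]
ft_force: [0.5, -2.2, 0.2]
grip_width: 0.549
```

move_arm:
  dp:
    - [0, 0.08, 0]
    - [0, 0.16, 0]
    - [-0.02, 0.24, 0]
    - [-0.02, 0.24, 0]
  turn: [0, 0, 0, 0]
  jaw: [0.1, 0.1, 0.1, 0.1]

```text
time: 17.75
position: [0.4718, 0.2435, 0.0717]
tool_rot: [-0.436, -3.11, -0.0]
ft_force: [-1.1, -1.4, 0.3]
grip_width: 0.553
```

```bash
python3 - <<'E'
from h import *
a=snap('scene','s6');b=snap('top','t6')
ca=cv2.resize(a[165:315,325:475],None,fx=2.67,fy=2.67,interpolation=cv2.INTER_CUBIC)
cb=cv2.resize(b[200:350,180:330],None,fx=2.67,fy=2.67,interpolation=cv2.INTER_CUBIC)
cv2.imwrite('pics/c6.png',cv2.convertScaleAbs(cv2.hconcat([cb,ca])[:,:,::-1],alpha=1.5))
dp([0.474,.2509,.07])
E
```

```text
tool y angle 1.292 pos [0.4718 0.2435 0.0717] F [-1.1 -1.6  0. ] w 0.548 t 17.85
[0.474  0.2509 0.07  ] dp [-0.    0.26  0.06]
```

View pics/c6.png

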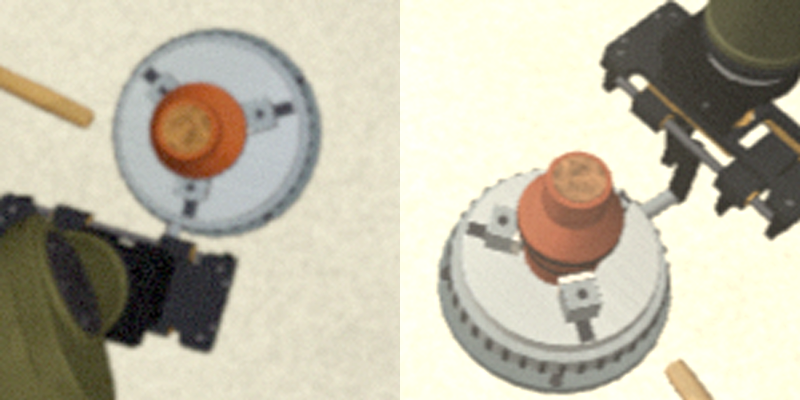

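The jar is upright and centred, and the jaws are nearly touching. I'll push in small steps and watch the force.

move_arm:
  dp:
    - [0, 0.05, 0]
    - [0, 0.1, 0]
    - [0, 0.1, 0]
  turn: [0, 0, 0]
  jaw: [0.1, 0.1, 0.1]

```text
time: 18.15
position: [0.4727, 0.246, 0.0717]
tool_rot: [-0.436, -3.111, 0.0]
ft_force: [-2.3, -2.7, 0.9]
grip_width: 0.552
```

move_arm:
  dp:
    - [-0.02, 0.05, 0]
    - [-0.03, 0.1, 0]
    - [-0.03, 0.1, 0]
  turn: [0, 0, 0]
  jaw: [0.1, 0.1, 0.1]

```text
time: 18.45
position: [0.4745, 0.2485, 0.0715]
tool_rot: [-0.436, -3.111, 0.0]
ft_force: [-2.6, -2.4, 0.2]
grip_width: 0.551
```

move_arm:
  dp:
    - [-0.02, 0.05, 0]
    - [-0.03, 0.08, 0]
    - [-0.03, 0.08, 0]
  turn: [0, 0, 0]
  jaw: [0.1, 0.1, 0.1]

```text
time: 18.75
position: [0.4754, 0.2497, 0.0714]
tool_rot: [-0.437, -3.109, 0.003]
ft_force: [-5.6, -3.7, 2.1]
grip_width: 0.553
```

move_arm:
  dp:
    - [-0.01, 0.03, 0]
    - [-0.01, 0.03, 0]
    - [-0.01, 0.03, 0]
  turn: [0, 0, 0]
  jaw: [0.1, 0.1, 0.1]

```text
time: 19.05
position: [0.4755, 0.25, 0.0714]
tool_rot: [-0.437, -3.108, 0.004]
ft_force: [-6.4, -4.7, 2.9]
grip_width: 0.548
```

move_arm:
  dp:
    - [0, 0.03, 0]
    - [0, 0.03, 0]
    - [0, 0.03, 0]
  turn: [0, 0, 0]
  jaw: [0.1, 0.1, 0.1]

```text
time: 19.35
position: [0.4756, 0.2503, 0.0713]
tool_rot: [-0.437, -3.108, 0.005]
ft_force: [-6.8, -6.0, 3.7]
grip_width: 0.547
```

move_arm:
  dp:
    - [0.02, 0.03, 0]
    - [0.02, 0.05, 0]
    - [0.02, 0.05, 0]
    - [0.02, 0.05, 0]
  turn: [0, 0, 0, 0]
  jaw: [0.1, 0.1, 0.1, 0.1]

```text
time: 19.75
position: [0.4757, 0.2506, 0.0713]
tool_rot: [-0.438, -3.108, 0.008]
ft_force: [-5.6, -8.5, 4.2]
grip_width: 0.551
```

10 N tangential reached. Next I'll back off along tool y so the handle is centred in the gap, then lift.

move_arm:
  dp:
    - [0, -0.2, 0]
    - [0, -0.4, 0]
    - [0, -0.6, 0]
    - [0, -0.6, 0]
    - [0, -0.6, 0]
  turn: [0, 0, 0, 0, 0]
  jaw: [0.1, 0.1, 0.1, 0.1, 0.1]

```text
time: 20.25
position: [0.4724, 0.2368, 0.0722]
tool_rot: [0.436, 3.11, 0.002]
ft_force: [-0.3, 0.5, -0.7]
grip_width: 0.549
```

```bash
python3 - <<'E'
from h import *
s=ctrl.get_state(); print(s['position'],s['ft_force'])
d=2.70;h=np.array([.583+.125*np.cos(d),.1835+.125*np.sin(d)]);print(h)
snap('scene','s7');snap('top','t7')
E
```

```text
[0.47238052 0.23675778 0.07215663] [-0.28030842  0.4950896  -0.72927043]
[0.46999098 0.23692249]
```

move_arm:
  dp:
    - [0, 0, -1]
    - [0, 0, -2.5]
    - [0, 0, -4]
    - [0, 0, -5.5]
    - [0, 1.5, -6]
  turn: [0, 0, 0, 0, 0]
  jaw: [0.1, 0.1, 0.1, 0.1, 0.1]

```text
time: 20.85
position: [0.488, 0.2754, 0.2589]
tool_rot: [0.449, 3.103, 0.01]
ft_force: [2.4, 0.1, 1.0]
grip_width: 0.547
```

move_arm:
  dp:
    - [0, 1.5, 0]
    - [0, 3, 0]
    - [0, 3, 0]
    - [0, 3, 0]
  turn: [0, 0, 0, 0]
  jaw: [0.1, 0.1, 0.1, 0.1]

```text
time: 21.25
position: [0.5087, 0.3673, 0.2506]
tool_rot: [-0.433, -3.111, 0.003]
ft_force: [-0.1, -1.2, -0.1]
grip_width: 0.551
```

```bash
python3 - <<'E'
from h import *
a=snap('scene','s8');b=snap('top','t8')
ca=cv2.resize(a[165:315,325:475],None,fx=2.67,fy=2.67,interpolation=cv2.INTER_CUBIC)
cb=cv2.resize(b,(400,300));cb=cv2.copyMakeBorder(cb,0,100,0,0,cv2.BORDER_CONSTANT)
cv2.imwrite('pics/c8.png',cv2.convertScaleAbs(cv2.hconcat([cb,ca])[:,:,::-1],alpha=1.5))
print(ctrl.get_state()['ft_force'],ctrl.get_state()['position'])
a0=cv2.imread('pics/s0.png').astype(int);d=(abs(cv2.imread('pics/s8.png').astype(int)-a0).sum(2)>90).astype(np.uint8)
n,_,st,_=cv2.connectedComponentsWithStats(d);print([r.tolist() for r in st[1:] if r[4]>25])
print(proj('scene',[[.583,.1835,.175]]))
E
```

```text
[ 0.83790161 -0.78696804  0.26919537] [0.50944179 0.36492992 0.25172931]
[[562, 0, 78, 83, 3265], [608, 7, 32, 23, 430], [414, 21, 5, 17, 33], [471, 31, 9, 8, 38], [562, 53, 6, 13, 30], [470, 66, 170, 193, 13805], [190, 101, 34, 48, 1204], [418, 219, 31, 38, 592], [369, 222, 41, 50, 1250]]
[[391.15769375 231.49375964]]
```

View pics/c8.png

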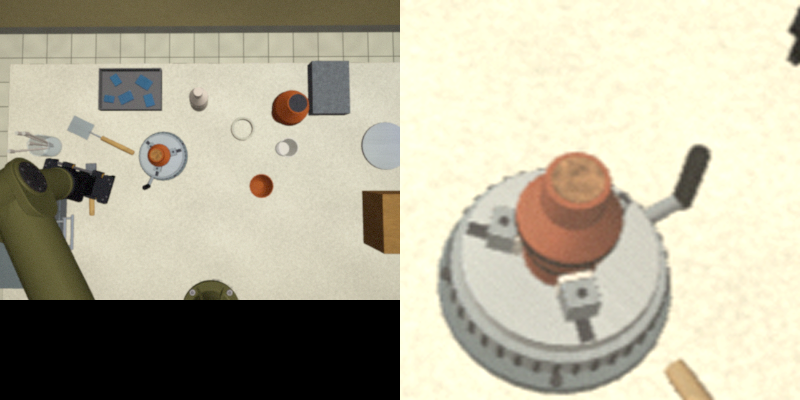

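The jar is upright and clamped. Its top is at about (392,232), against (391,231.5) predicted for a centred jar. The bystanders haven't moved and the gripper is clear, so I'll hand in.

```bash
python3 -c "
from bench import ctrl
print(ctrl.close_job())"
```

```text
the job is handed in; nothing more can be done
None
```

I opened the jaws, stood the jar on the bed, clamped its foot with the handle and handed the job in at about 21 s of the 70 s. Handing in gave no verdict.

- **Opening:** I pushed the handle round to a joint value of about 0.17 (start about 1.03).
- **Placing:** I carried the jar by its neck, lowered it until I felt it touch the bed, and let it go.
- **Clamping:** I pushed the handle back in small steps until the push along its arc was about 10 N, then backed off and lifted clear.

**Last checks:**
- The jar looks upright. Its top is within about 1 pixel (roughly 2 mm) of where a centred jar's would be.
- The handle stayed where I left it.
- None of the bystanders show any movement in the comparison with the first scene picture; the hand partly hides the brush in the last top view.
- The hand is clear, and the force on it reads close to zero.

**Not checked:** I couldn't measure the force of each jaw on the jar. That all three grip rests on the 10 N push and on the handle barely moving over the last few steps. No check failed or disagreed.

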